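# Seat a specimen jar's stopper with the lever press

## Task

Close the specimen jar that stands on the press's sliding carriage: push the carriage fully home under the ram, then swing the press's sprung lever down to its stop so that the ram seats the stopper, and let the lever come all the way back up. Leave the carriage home, never press the stopper with the gripper itself, and do not shift the two closed jars or the notebook beside the press.

Things in the scene. Friction and masses are not known exactly. Their poses are not given: they have to be found in the camera images.
- press: Grey press fixed to the table: base 290 x 210 x 14 mm, two posts 152 mm apart, cross beam (underside 165, top 200 mm above the table), steel ram hanging from its middle. Origin: on the table below the ram's axis. x axis: the way the carriage slides in (the open side at -x faces the robot); y: the side where the lever sticks out; z up.
- carriage (a joint): Slide of the aluminium carriage that holds the jar in a black nest: 0 = fully out towards the robot, 0.08 m = home against its stop, jar under the ram. It moves along the press's +x, has 2 to 3 N of friction and stays where left. Starts 0 to 0.03.
- carriage_tab (a point): Middle of the top edge (85 mm above the table) of the carriage's upright steel tab: 60 mm wide (press y), 12 mm thick (press x), 60 mm tall, on the robot-side end, 160 mm in -x from the jar's axis. Behind it the carriage's flat plate (90 mm wide, top 28 mm above the table) is free for 110 mm up to the nest. Can be pinched from above or pushed.
- stopper: Grey stopper in the mouth of the 60 mm wide, 80 mm tall glass jar on the carriage: flange 44 mm across, 12 mm thick, plug below. Origin: centre of the flange's underside, 118 to 121 mm above the table at the start (10 to 13 mm proud), 108 mm when seated on the rim; the ram at the lever's stop leaves it at 108 to 109. Slides only down (about 15 N), rides with the carriage.
- lever (a joint): Lever angle: 0 = rest, pointing 40 degrees above level along the press's +y; grows as the handle swings down; 1.1 rad = stop (23 degrees below level). A spring returns it to 0 when let go. The ram sinks 25 mm per rad and meets the stopper at about 0.6 to 0.7 rad. Pushing the handle takes about 2 to 5 N at rest, 10 to 15 N at the stop.
- lever_grip (a point): Point on the axis of the lever's black handle: a level round bar 24 mm thick, 110 mm long, parallel to the press's x, 200 mm from the hinge axis. The point is 9 mm robot-wards of the bar's middle; the 14 mm steel arm joins the bar 56 mm to +x of it. Height at rest about 319 mm, at the stop 112 mm. Moves with the lever.
- lever_hinge (a point): Fixed point on the lever's hinge axis (parallel to the press's x), 190 mm above the table, with the same press x as lever_grip: lever_grip circles about it at 200 mm radius.
- jar_a: Bystander: loose closed glass jar, 60 mm wide, 92 mm tall with its stopper, on the table on the press's -y side. Origin: centre of its underside.
- jar_b: Bystander: another such closed jar on the press's -y side. Origin: centre of its underside.
- notebook: Bystander: notebook 150 x 210 x 14 mm lying flat on the press's +y side, beyond the lever. Origin: centre of its underside.

How it is judged:
By the outcome, as a careful person would: the job done as asked, in the order asked, and still so for the second after the job is handed in, with the robot touching nothing.
It also fails if it takes over 53 s, if anything falls off the work surface, if the arm or the gripper's body presses on something with over 40 N, if the wrist force passes 120 N, or if a joint passes its speed limit or range.

## Robot

A 6-joint arm with a two-finger parallel gripper is mounted at the origin on the work surface. World frame = base frame: x ahead of the robot, y to its left, z up, the work surface at z = 0. Lengths are in m, angles in rad, forces in N, time in s.
With the tool pointing down it reaches from about 0.3 to 0.775 m from the base axis. Payload 14.6 kg.
Tool frame: the origin (TCP) lies between the finger pads; the fingertips stand 25 mm ahead of it and the grasp point (between the pads) lies 6 mm ahead of it; x points along the fingers, y is the direction in which the jaws open and shut, and the axes are right-handed (so a half turn about x gives the same grasp; the last joint's range is limited). The gripper opens to 94 mm and grips with 3 to 60 N. Pads are 16 mm wide; open, the fingers measure 119 mm over their backs; the gripper's body (75 mm by 177 mm) begins 78 mm behind the grasp point.
Start: joints at [1.244, 0.3, 1.521, -0, 1.321, -0.067], TCP at [0.141, 0.532, 0.23] pointing down, gripper open.
Joint ranges: [-3.03, 3.03], [-0.79, 2.21], [0.23, 2.52], [-1.04, 4.18], [0, 3.07], [-2.55, 2.55]. Speed limits (rad/s): [2.22, 2.22, 2.57, 3.14, 3.14, 3.14].

## Interface

Orientations are given as [roll, pitch, yaw] about the fixed x, y, z axes, in that order (R = Rz(yaw) Ry(pitch) Rx(roll)).
In Python, from rig import readout, vision, ticket gives the robot as it stands. The module is installed in compiled form; this text tells all that it offers.
- The arm moves only by the tool play_rows, never from a script. Its argument "targets" is a list of rows, each a list of 3 entries, a list of its own where there are three numbers: the shift along the tool's x, y, z in m, then the turn, a rotation vector about the tool's x, y, z in rad, then the opening, from 0 (shut) to 1 (fully open). In form: [[[tx, ty, tz], [ax, ay, az], gripper], ...]. A call has exactly 10 rows; each row is the pose to reach, as a shift and turn from the pose commanded when the call began, along the tool's axes at that moment; what a row does not reach only later rows make up. A row lasts 1/8 s, in which the tool goes at most 62.5 mm and 10.7 degrees, less where a joint would pass 70% of its speed; a pose out of reach is approached as far as the arm can. A call with a gripper value outside its range is refused whole. The fingers move at their own pace and stop on an object; "squeeze" is the grip in N (left out, the last holds). Time passes only in rows, so rows that repeat a pose let the fingers close, or fill a call up. It gives the time, the measured TCP pose, the force and the opening at its end, in the units of the state.
- readout.read_state(): the state, without advancing time (a new reading comes with each control period).
- vision.grab_frame(name): name is "scene" or "side" or "wrist"; returns a dict with "image" (400x640x3 uint8, blue, green, red), "fx", "fy", "cx", "cy" (pixels), "eye" and "attitude" of the camera in the world. Camera axes: x right, y up, looking along -z (the intrinsics and any distortion apply to the point x, -y, -z); pixel columns grow to the right and rows downward; lengths in m; the calibration is good to about 2 mm. A picture is of the moment at which its call begins. There is no depth.
- ticket.finish_job(): hands the job in, once; it reports no verdict.
The state is a dict: "time_s": time; "joint_positions": joint angles; "dq": joint speeds; "effort": joint torques, N m; "tool_pos": TCP position; "tool_rot": TCP orientation; "wrist_force": force on the tool from outside, world axes, zero at the start; "ft_torque": the same for the moment, N m; "gripper_width": opening from 0.0 (shut) to 1.0 (fully open).
Only numpy, scipy, OpenCV 4.12 (cv2) and the standard library are available. Lean on these libraries where they do the work, as an engineer would, in place of code of your own. Each camera call takes 0.05 s, during which the arm holds its last target.

## Working session

There is one attempt and no reset: what is moved stays moved. The work goes in short steps, Python scripts to look and compute and a tool call to move; the robot and the scene stay as the last step left them, time stands still between calls to the robot, and variables do not carry over. Pictures are saved under pics/ and viewed, and the job is handed in when it is done.

Besides the shell and the picture viewer there is one more tool, called after ">>>" by a JSON object that holds its "name" and its "arguments". play_rows: Moves the arm, as the interface text tells. Its arguments: {"type":"object","properties":{"targets":{"type":"array"},"squeeze":{"type":"number"}},"required":["targets"]}

```bash
mkdir -p pics; ls
cat > h.py <<'E'
import numpy as np, cv2
from rig import readout, vision, ticket
from scipy.spatial.transform import Rotation as R
E
python3 - <<'E'
from h import *
s=readout.read_state(); print(s)
for n in ["scene","side","wrist"]:
    f=vision.grab_frame(n); cv2.imwrite(f"pics/{n}0.png",f["image"])
    print(n,{k:v for k,v in f.items() if k!="image"})
    import pickle; pickle.dump(f,open(f"{n}0.pkl","wb"))
E
```

```text
pics
{'time_s': 0.0, 'joint_positions': array([ 1.24442567e+00,  3.00494427e-01,  1.52158556e+00, -1.27859875e-05,
        1.32073955e+00, -6.65781122e-02]), 'dq': array([-0.00015218, -0.00117147, -0.00063148, -0.00040271, -0.0007838 ,
        0.000665  ]), 'effort': array([ 1.17201478e-03, -5.31814170e+01, -3.52732337e+01,  7.09321070e-02,
        2.44975177e-02, -7.17519424e-05]), 'tool_pos': array([0.14119923, 0.53131211, 0.22987164]), 'tool_rot': array([-1.6272805 ,  1.56956939, -1.88706987]), 'wrist_force': array([ 0.05933694, -0.18484395,  0.00670172]), 'ft_torque': array([-0.04267352,  0.01781289, -0.00510176]), 'gripper_width': 1.00080724471429}
scene {'fx': 366.3210761592872, 'fy': 366.3210761592872, 'cx': 313.6618988842913, 'cy': 199.64351319541836, 'eye': array([0.94197029, 0.64052089, 0.7370767 ]), 'attitude': array([0.89988324, 0.00570724, 2.60374653])}
side {'fx': 368.82727095155775, 'fy': 368.82727095155775, 'cx': 313.2751561177687, 'cy': 198.58775803943595, 'eye': array([ 0.53747729, -0.81099904,  0.90431577]), 'attitude': array([ 0.87863019,  0.01809836, -0.04598938])}
wrist {'fx': 290.9084973918074, 'fy': 290.9084973918074, 'cx': 319.12117784401875, 'cy': 200.20565536430067, 'eye': array([0.07594526, 0.54931468, 0.38501573]), 'attitude': array([-2.36087156e-01,  1.29106706e-03,  1.31134205e+00])}
```

View pics/scene0.png

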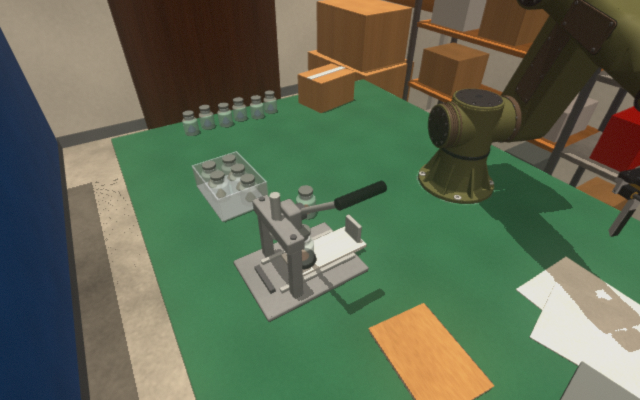

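View pics/side0.png

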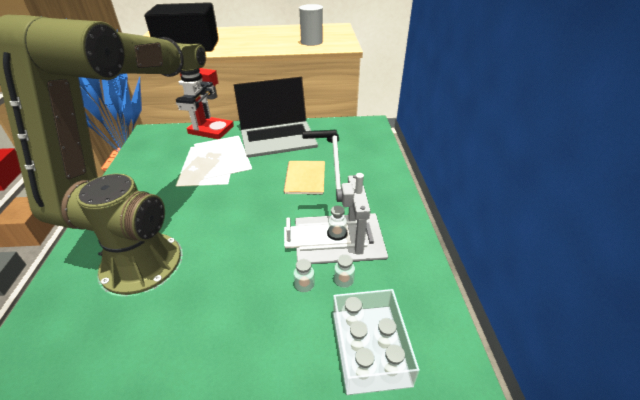

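View pics/wrist0.png

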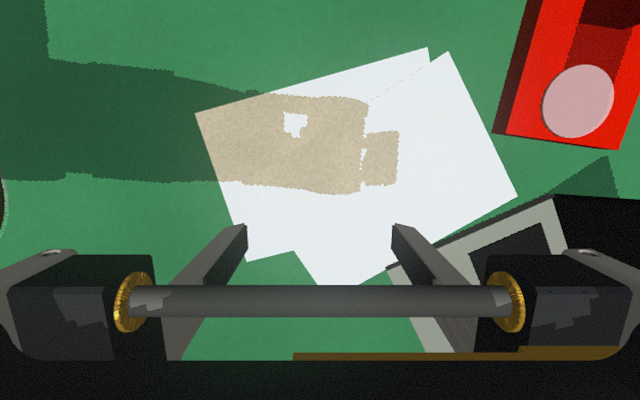

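```bash
cat >> h.py <<'E'
import pickle
def M(f): return R.from_euler('xyz',f["attitude"]).as_matrix()
def ray(f,u,v):
    d=np.array([(u-f["cx"])/f["fx"],-(v-f["cy"])/f["fy"],-1.0]); return f["eye"],M(f)@d
def onz(f,u,v,z):
    e,d=ray(f,u,v); return e+d*(z-e[2])/d[2]
def proj(f,p):
    c=M(f).T@(np.asarray(p,float)-f["eye"]); return np.array([f["cx"]-f["fx"]*c[0]/c[2],f["cy"]+f["fy"]*c[1]/c[2]])
def tri(f,a,g,b):
    e1,d1=ray(f,*a);e2,d2=ray(g,*b);d1=d1/np.linalg.norm(d1);d2=d2/np.linalg.norm(d2)
    t=np.linalg.lstsq(np.c_[d1,-d2],e2-e1,rcond=None)[0]
    p,q=e1+t[0]*d1,e2+t[1]*d2
    return (p+q)/2,np.linalg.norm(p-q)
def crop(n,x,y,w,h,s,out):
    f=pickle.load(open(n+".pkl","rb")); c=f["image"][y:y+h,x:x+w]
    cv2.imwrite("pics/"+out,cv2.resize(c,None,fx=s,fy=s,interpolation=cv2.INTER_CUBIC))
E
python3 -c "
from h import *
crop('scene0',225,170,180,145,4,'c1.png')
crop('side0',270,120,140,180,3.3,'c2.png')"
```

```text
(no output)
```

View pics/c1.png

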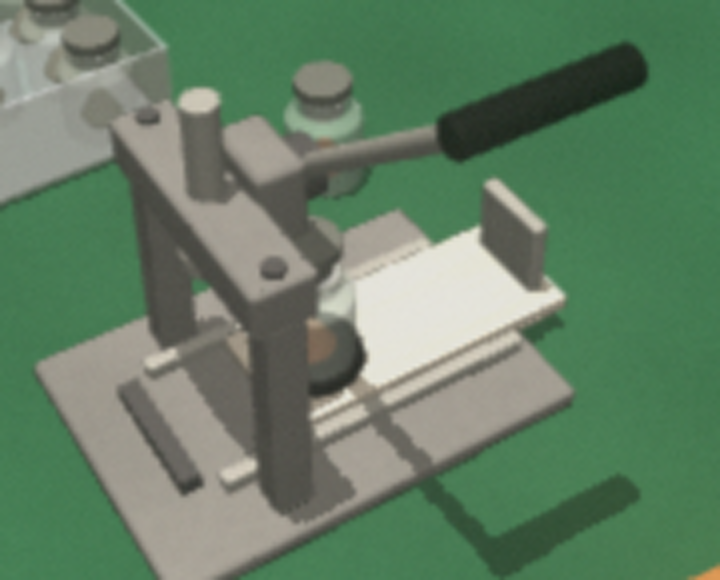

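View pics/c2.png

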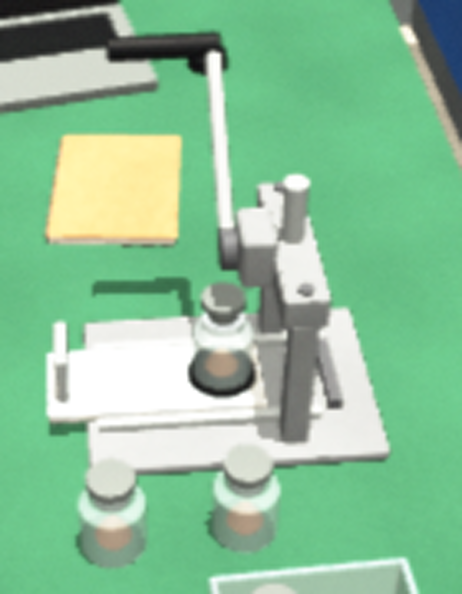

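Run:
```python
from h import *
S=pickle.load(open('scene0.pkl','rb'));D=pickle.load(open('side0.pkl','rb'))
s=lambda x,y:(225+x/4,170+y/4); d=lambda x,y:(270+x/3.3,120+y/3.3)
for n,p in dict(baseFarL=s(36,368),baseR=s(572,393),baseback=s(400,211)).items(): print(n,onz(S,*p,.014))
for n,p in dict(bFL=d(86,323),bFR=d(348,309),bNR=d(387,454),bNL=d(92,467)).items(): print(n,onz(D,*p,.014))
print('tab top scene',onz(S,*s(487,182),.085),onz(S,*s(543,227),.085))
print('tab top side',onz(D,*d(60,322),.085),onz(D,*d(62,363),.085))
print('bar inner/outer',tri(S,s(457,139),D,d(217,50)),tri(S,s(630,64),D,d(112,48)))
print('ram',tri(S,s(199,98),D,d(296,181)))
print('stopper',tri(S,s(322,235),D,d(224,295)))
print('bolts',onz(S,*s(148,117),.2),onz(S,*s(273,268),.2),onz(D,*d(307,290),.2))
```

```text
baseFarL [ 0.79176992 -0.02655043  0.014     ]
baseR [0.5046556  0.17152353 0.014     ]
baseback [ 0.50630394 -0.03281755  0.014     ]
bFL [0.50459385 0.1593428  0.014     ]
bFR [0.78961829 0.16309591 0.014     ]
bNR [ 0.79045135 -0.04446917  0.014     ]
bNL [ 0.50826847 -0.0432688   0.014     ]
tab top scene [0.48298595 0.03903782 0.085     ] [0.47739094 0.09490664 0.085     ]
tab top side [0.48137379 0.08512897 0.085     ] [0.48366171 0.0269016  0.085     ]
bar inner/outer (array([0.64187487, 0.21678354, 0.31198167]), np.float64(0.008051301561460424)) (array([0.54205143, 0.21857008, 0.31760556]), np.float64(0.006180105480973362))
ram (array([0.70127784, 0.06597044, 0.26126237]), np.float64(0.00441620787486196))
stopper (array([0.63542597, 0.06805553, 0.12966997]), np.float64(0.01428413564257266))
bolts [ 0.70165924 -0.00678696  0.2       ] [0.69881564 0.14359877 0.2       ] [ 0.70557177 -0.01340072  0.2       ]
```

```bash
cat >> h.py <<'E'
def cmd(Rg,pg,s=None):
    s=s or readout.read_state()
    Rc=R.from_euler('xyz',s["tool_rot"]); 
    t=Rc.inv().apply(np.array(pg)-s["tool_pos"]); a=(Rc.inv()*Rg).as_rotvec()
    return np.round(t,4),np.round(a,4)
def down(cam):  # cam = world xy direction toward which camera sits
    c=np.array([cam[0],cam[1],0.])/np.hypot(*cam); x=np.array([0,0,-1.]); z=SG*c
    return R.from_matrix(np.c_[x,np.cross(z,x),z])
E
python3 - <<'E'
from h import *
s=readout.read_state(); print(R.from_euler('xyz',s["tool_rot"]).as_matrix().round(3))
W=pickle.load(open('wrist0.pkl','rb')); print(R.from_euler('xyz',s["tool_rot"]).inv().apply(W["eye"]-s["tool_pos"]))
import h
h.SG=np.sign(R.from_euler('xyz',s["tool_rot"]).inv().apply(W["eye"]-s["tool_pos"])[2])
for c in [(1,0),(-1,0)]: print(c,h.SG,cmd(down(c),[.39,.12,.33]))
E
```

```text
[[-0.     0.257  0.966]
 [-0.001  0.966 -0.257]
 [-1.    -0.001 -0.   ]]
[-0.15497468  0.00042984 -0.06770312]
(1, 0) -1.0 (array([-0.0997, -0.3338,  0.3461]), array([2.8818e+00, 1.2000e-03, 2.0000e-04]))
(-1, 0) -1.0 (array([-0.0997, -0.3338,  0.3461]), array([-2.598e-01, -2.000e-04,  8.000e-04]))
```

```bash
sed -i 's/^import pickle/import pickle\nSG=-1./' h.py
python3 - <<'E'
from h import *
print(cmd(down((-1,0)),[.44,.12,.44]))
E
```

```text
(array([-0.2097, -0.321 ,  0.3944]), array([-2.598e-01, -2.000e-04,  8.000e-04]))
```

>>> {"name": "play_rows", "arguments": {"targets": [[[-0.05,-0.03,0.04],[-0.1,0,0],1],[[-0.09,-0.08,0.09],[-0.2,0,0],1],[[-0.12,-0.12,0.14],[-0.26,0,0],1],[[-0.14,-0.16,0.19],[-0.26,0,0],1],[[-0.16,-0.2,0.24],[-0.26,0,0],1],[[-0.18,-0.24,0.29],[-0.26,0,0],1],[[-0.2,-0.28,0.34],[-0.26,0,0],1],[[-0.21,-0.32,0.394],[-0.26,0,0],1],[[-0.21,-0.32,0.394],[-0.26,0,0],1],[[-0.21,-0.32,0.394],[-0.26,0,0],1]]}}

```text
time_s: 1.4
tool_pos: [0.4414, 0.1185, 0.4403]
tool_rot: [-2.372, 1.57, -2.377]
wrist_force: [-0.9, -0.4, -0.2]
gripper_width: 1.003
```

Run:
```python
from h import *
s=readout.read_state(); print(s["joint_positions"],s["tool_pos"])
f=vision.grab_frame("wrist"); cv2.imwrite("pics/w1.png",f["image"]); pickle.dump(f,open("w1.pkl","wb")); print(f["eye"],f["attitude"])
```

```text
[ 1.82370241e-01  1.92120394e-02  1.36987843e+00 -2.89876742e-04
  1.75293484e+00 -1.38411786e+00] [0.44138669 0.11854621 0.44032675]
[0.37384197 0.11933356 0.59540833] [-2.35711328e-01  4.38080324e-04  1.56679138e+00]
```

View pics/w1.png

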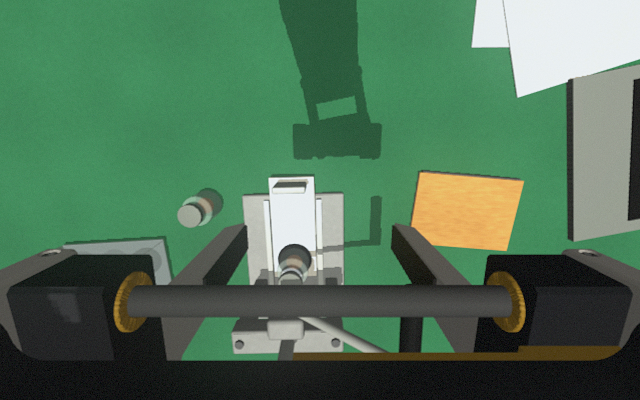

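Run:
```python
from h import *
W=pickle.load(open('w1.pkl','rb'))
print('base',onz(W,244,195,.014),onz(W,344,194,.014))
print('tab',onz(W,274,186,.085),onz(W,308,186,.085))
print('bar',onz(W,400.5,335,.319),onz(W,422,335,.319), 'outer end',onz(W,411,318,.319))
print('bolts',onz(W,239,344,.2),onz(W,336,342,.2))
print('stopper',onz(W,293,269,.13))
S=pickle.load(open('scene0.pkl','rb'));D=pickle.load(open('side0.pkl','rb'))
for p in ([.585,.2175,.319],[.48,.0665,.085]): print(proj(S,p),proj(D,p),proj(W,p))
crop('w1',225,160,220,200,3.5,'c3.png')
```

```text
base [ 0.50192226 -0.03519881  0.014     ] [0.50062797 0.16944559 0.014     ]
tab [0.47005603 0.03824433 0.085     ] [0.47029388 0.09888844 0.085     ]
bar [0.59298035 0.2078022  0.319     ] [0.59306681 0.23143458 0.319     ] outer end [0.57172565 0.21785893 0.319     ]
bolts [ 0.70291346 -0.0092631   0.2       ] [0.69977834 0.14457717 0.2       ]
stopper [0.6088656  0.07261981 0.13      ]
[362.82245106 192.98207172] [316.68521422 133.25779723] [409.82426525 328.66224455]
[353.57672969 220.89726506] [287.72154909 221.4786492 ] [289.99204239 191.39960739]
```

View pics/c3.png

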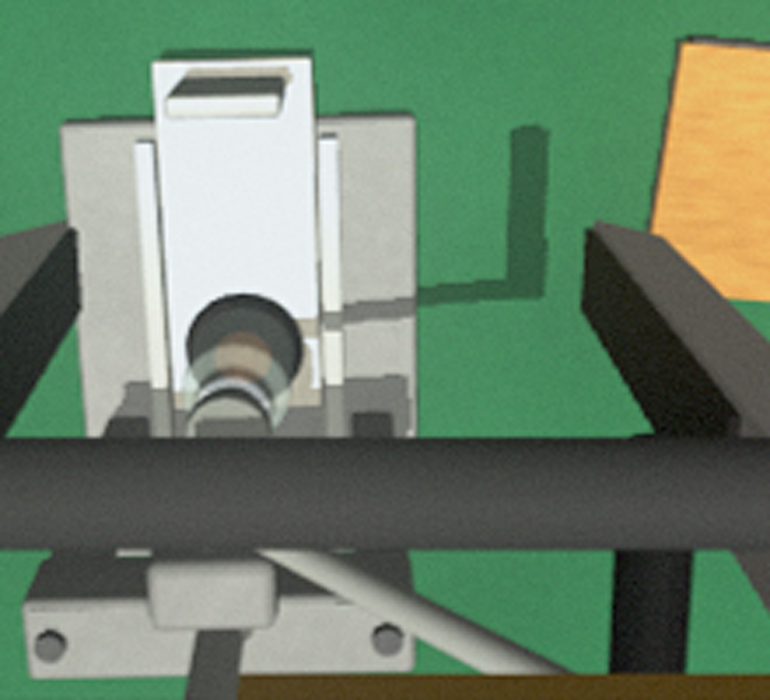

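Run:
```python
from h import *
s=readout.read_state(); print(s["tool_pos"],s["tool_rot"]); print(cmd(down((-1,0)),[.435,.066,.075]))
```

```text
[0.44045099 0.11998952 0.44007768] [-3.05178429  1.57003376 -3.05450194]
(array([ 0.3651, -0.054 , -0.005 ]), array([-0.0027, -0.0008,  0.0001]))
```

>>> {"name": "play_rows", "arguments": {"targets": [[[0.04,-0.006,0],[0,0,0],0.5],[[0.09,-0.015,0],[0,0,0],0],[[0.14,-0.024,-0.001],[0,0,0],0],[[0.19,-0.03,-0.002],[0,0,0],0],[[0.24,-0.038,-0.003],[0,0,0],0],[[0.29,-0.046,-0.004],[0,0,0],0],[[0.33,-0.054,-0.005],[0,0,0],0],[[0.36,-0.054,-0.005],[0,0,0],0],[[0.365,-0.054,-0.005],[0,0,0],0],[[0.365,-0.054,-0.005],[0,0,0],0]], "squeeze": 30}}

```text
time_s: 2.7
tool_pos: [0.435, 0.0677, 0.0762]
tool_rot: [0.217, 1.57, 0.219]
wrist_force: [0.0, 0.5, 0.4]
gripper_width: 0.01
```

Run:
```python
from h import *
s=readout.read_state(); print(s["tool_pos"],s["wrist_force"],s["gripper_width"])
f=vision.grab_frame("scene"); cv2.imwrite("pics/s2.png",f["image"][100:320,180:480].repeat(2,0).repeat(2,1))
f=vision.grab_frame("wrist"); cv2.imwrite("pics/w2.png",f["image"])
```

```text
[0.43496061 0.06771363 0.07615086] [0.04497428 0.51386338 0.37110766] 0.009919623074350722
```

View pics/s2.png

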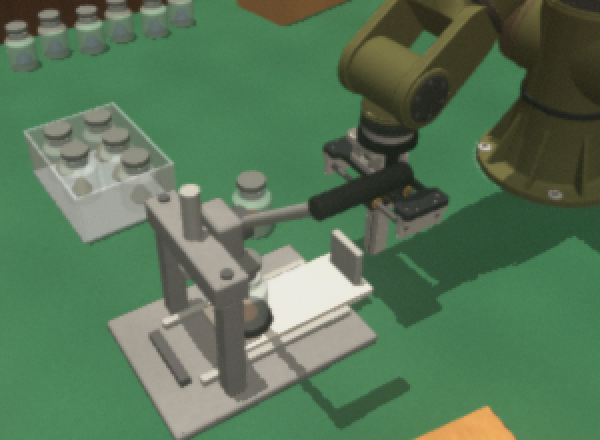

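View pics/w2.png

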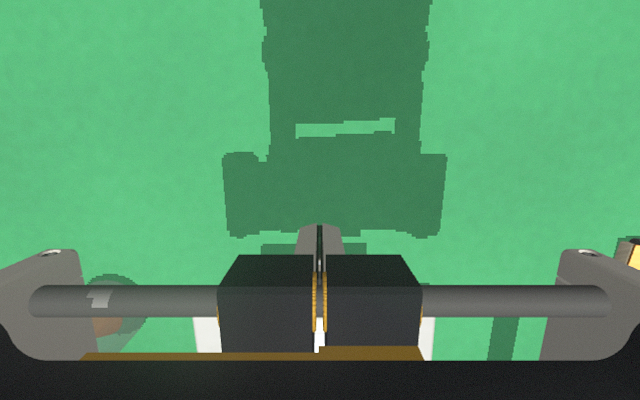

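>>> {"name": "play_rows", "arguments": {"targets": [[[0,-0.001,0.01],[0,0,0],0],[[0,-0.001,0.02],[0,0,0],0],[[0,-0.001,0.03],[0,0,0],0],[[0,-0.001,0.04],[0,0,0],0],[[0,-0.001,0.05],[0,0,0],0],[[0,-0.001,0.058],[0,0,0],0],[[0,-0.001,0.066],[0,0,0],0],[[0,-0.001,0.073],[0,0,0],0],[[0,-0.001,0.079],[0,0,0],0],[[0,-0.001,0.082],[0,0,0],0]]}}

```text
time_s: 4.05
tool_pos: [0.5171, 0.066, 0.0753]
tool_rot: [-3.0, 1.571, -3.0]
wrist_force: [-2.9, 1.8, -0.8]
gripper_width: 0.005
```

Pushing with about 3 N, which matches the carriage friction; continue slowly to the stop.

>>> {"name": "play_rows", "arguments": {"targets": [[[0,0,0.0015],[0,0,0],0],[[0,0,0.003],[0,0,0],0],[[0,0,0.0045],[0,0,0],0],[[0,0,0.006],[0,0,0],0],[[0,0,0.007],[0,0,0],0],[[0,0,0.008],[0,0,0],0],[[0,0,0.009],[0,0,0],0],[[0,0,0.01],[0,0,0],0],[[0,0,0.011],[0,0,0],0],[[0,0,0.012],[0,0,0],0]]}}

```text
time_s: 5.3
tool_pos: [0.5251, 0.0661, 0.0753]
tool_rot: [-3.093, 1.56, -3.092]
wrist_force: [-42.5, 0.1, 28.6]
gripper_width: 0.004
```

>>> {"name": "play_rows", "arguments": {"targets": [[[0,0,-0.01],[0,0,0],0],[[0,0,-0.03],[0,0,0],0],[[0,0,-0.06],[0,0,0],0],[[0,0,-0.09],[0,0,0],0],[[0,0,-0.12],[0,0,0],0],[[-0.04,0,-0.13],[0,0,0],0],[[-0.09,0,-0.13],[0,0,0],0],[[-0.14,0,-0.13],[0,0,0],0],[[-0.19,0,-0.13],[0,0,0],0],[[-0.24,0,-0.13],[0,0,0],0]]}}

```text
time_s: 6.55
tool_pos: [0.3989, 0.0659, 0.3177]
tool_rot: [-0.061, 1.569, -0.061]
wrist_force: [0.4, 0.3, -0.2]
gripper_width: 0.0
```

Run:
```python
from h import *
s=readout.read_state(); print(s["tool_pos"],s["wrist_force"],s["gripper_width"])
for n in ("scene","side","wrist"):
    f=vision.grab_frame(n); pickle.dump(f,open(n+"3.pkl","wb"))
crop('scene3',225,170,180,145,4,'c4.png')
crop('side3',270,120,140,180,3.3,'c5.png')
crop('wrist3',160,100,320,260,2.3,'c6.png')
```

```text
[0.39888763 0.06586039 0.31770493] [ 0.43368535  0.27847368 -0.16972426] 0.0001463033410028802
```

View pics/c4.png

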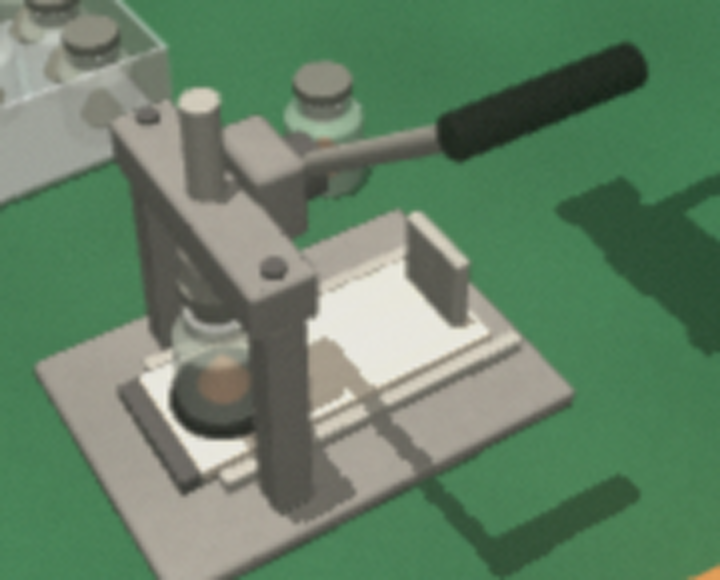

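View pics/c5.png

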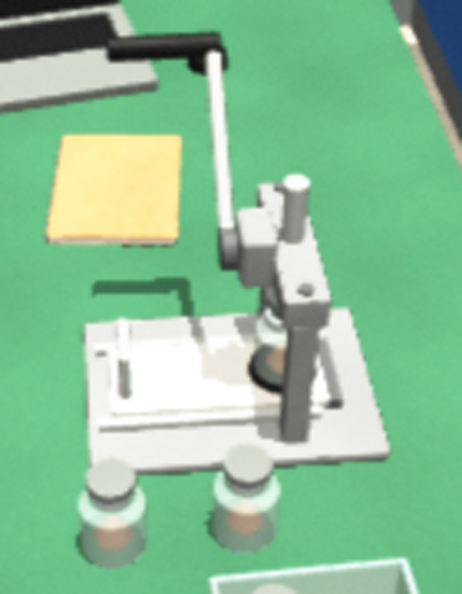

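View pics/c6.png

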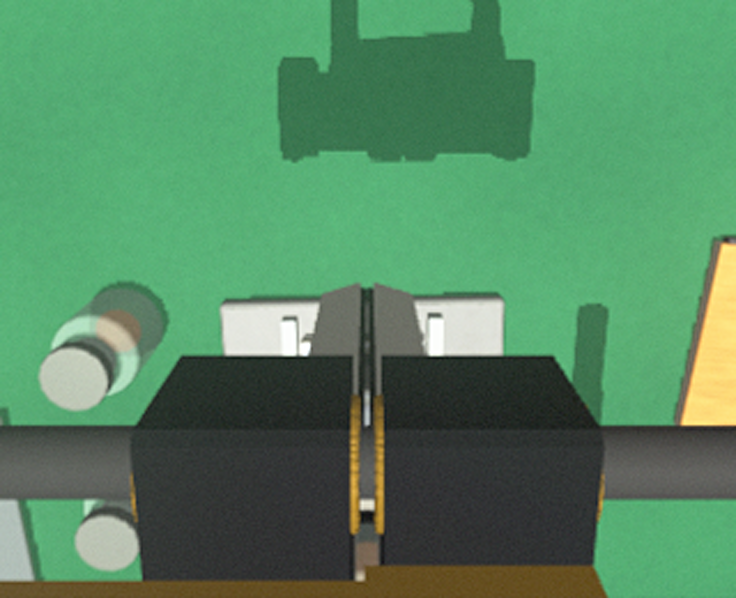

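Run:
```python
from h import *
print(cmd(down((-1,0)),[.58,.2185,.43])); print(cmd(down((-1,0)),[.58,.2185,.365]))
th=np.radians(40)-np.linspace(0,1.12,21); y=.0655+.2*np.cos(th); z=.19+.2*np.sin(th)+.037
print(np.c_[np.linspace(0,1.12,21),y,z,z[0]-z,y-y[0]].round(4))
```

```text
(array([-0.1114,  0.1526,  0.181 ]), array([-0.0001,  0.0056, -0.0001]))
(array([-0.0464,  0.1526,  0.1806]), array([-0.0001,  0.0056, -0.0001]))
[[0.     0.2187 0.3556 0.     0.    ]
 [0.056  0.2257 0.3468 0.0088 0.007 ]
 [0.112  0.2321 0.3376 0.0179 0.0134]
 [0.168  0.238  0.3281 0.0274 0.0193]
 [0.224  0.2434 0.3183 0.0372 0.0247]
 [0.28   0.2483 0.3082 0.0473 0.0296]
 [0.336  0.2525 0.2979 0.0577 0.0338]
 [0.392  0.2562 0.2873 0.0683 0.0375]
 [0.448  0.2593 0.2765 0.0791 0.0406]
 [0.504  0.2617 0.2656 0.09   0.043 ]
 [0.56   0.2636 0.2545 0.101  0.0449]
 [0.616  0.2648 0.2434 0.1121 0.0461]
 [0.672  0.2654 0.2322 0.1233 0.0467]
 [0.728  0.2654 0.221  0.1345 0.0467]
 [0.784  0.2648 0.2098 0.1457 0.0461]
 [0.84   0.2635 0.1987 0.1568 0.0448]
 [0.896  0.2616 0.1877 0.1679 0.0429]
 [0.952  0.2591 0.1768 0.1788 0.0404]
 [1.008  0.256  0.166  0.1895 0.0373]
 [1.064  0.2523 0.1554 0.2001 0.0336]
 [1.12   0.248  0.1451 0.2105 0.0293]]
```

>>> {"name": "play_rows", "arguments": {"targets": [[[-0.05,0,0],[0,0,0],0],[[-0.1,0.02,0.01],[0,0,0],0],[[-0.111,0.06,0.05],[0,0,0],0],[[-0.111,0.1,0.09],[0,0,0],0],[[-0.111,0.13,0.13],[0,0,0],0],[[-0.111,0.153,0.17],[0,0,0],0],[[-0.1,0.153,0.181],[0,0.006,0],0],[[-0.07,0.153,0.181],[0,0.006,0],0],[[-0.051,0.153,0.181],[0,0.006,0],0],[[-0.048,0.153,0.181],[0,0.006,0],0]]}}

```text
time_s: 7.95
tool_pos: [0.5793, 0.2184, 0.3616]
tool_rot: [-3.035, 1.562, -3.036]
wrist_force: [0.1, 0.1, 0.0]
gripper_width: 0.004
```

Run:
```python
from h import *
s=readout.read_state(); print(s["tool_pos"],s["wrist_force"],s["gripper_width"]);print(cmd(down((-1,0)),[.58,.2185,.355]))
for n in ("scene","side","wrist"):
    f=vision.grab_frame(n); pickle.dump(f,open(n+"4.pkl","wb"))
crop('scene4',265,100,180,145,4,'c7.png')
crop('side4',250,60,140,130,4,'c8.png')
cv2.imwrite('pics/w4.png',f['image'])
```

```text
[0.57934436 0.21839804 0.36164644] [0.05769868 0.08057867 0.01680841] 0.0041638167342883834
(array([0.0066, 0.0001, 0.0007]), array([-0.0003, -0.0085,  0.0009]))
```

View pics/c7.png

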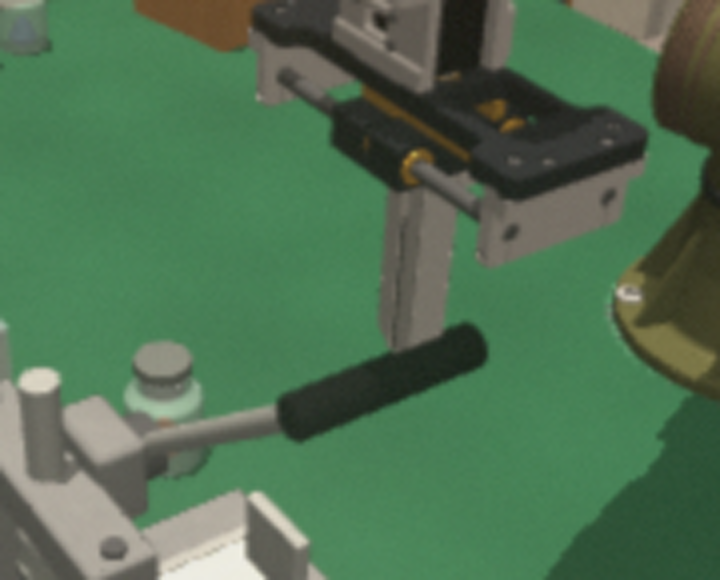

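View pics/c8.png

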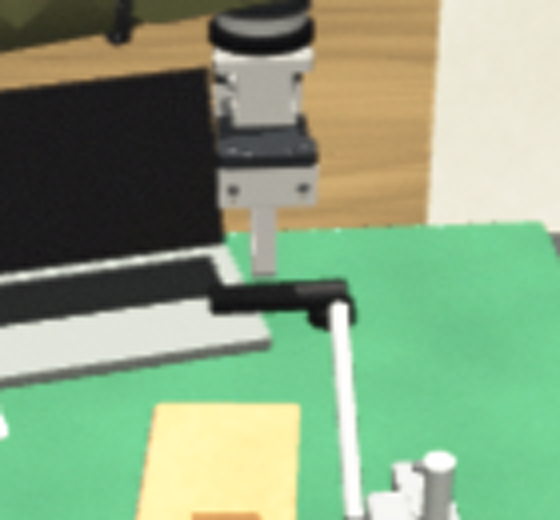

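View pics/w4.png

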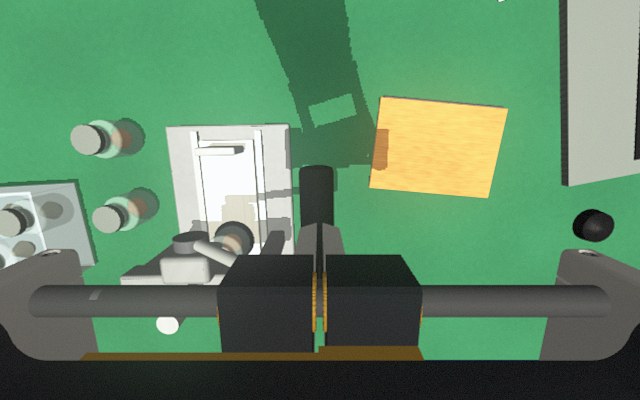

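>>> {"name": "play_rows", "arguments": {"targets": [[[0.006,0,0],[0,0,0],0],[[0.015,0.006,0],[0,0,0],0],[[0.024,0.012,0],[0,0,0],0],[[0.034,0.018,0],[0,0,0],0],[[0.043,0.023,0],[0,0,0],0],[[0.053,0.028,0],[0,0,0],0],[[0.064,0.032,0],[0,0,0],0],[[0.074,0.036,0],[0,0,0],0],[[0.085,0.039,0],[0,0,0],0],[[0.085,0.039,0],[0,0,0],0]]}}

```text
time_s: 9.35
tool_pos: [0.579, 0.2612, 0.2793]
tool_rot: [2.173, 1.565, 2.176]
wrist_force: [-0.4, 9.1, 7.4]
gripper_width: 0.004
```

Run:
```python
from h import *
s=readout.read_state(); print(s["tool_pos"],s["wrist_force"],s["ft_torque"])
for n in ("scene","wrist"):
    f=vision.grab_frame(n); pickle.dump(f,open(n+"5.pkl","wb"))
crop('scene5',245,100,180,145,4,'c9.png')
cv2.imwrite('pics/w5.png',f['image'])
```

```text
[0.57902137 0.26119099 0.27933573] [-0.44309169  9.11323024  7.40776856] [ 1.83221266  0.0418549  -0.01649563]
```

View pics/c9.png

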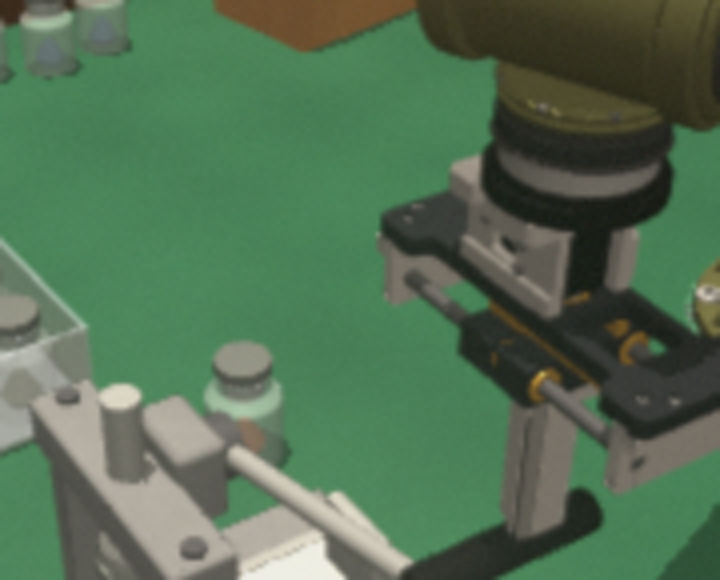

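View pics/w5.png

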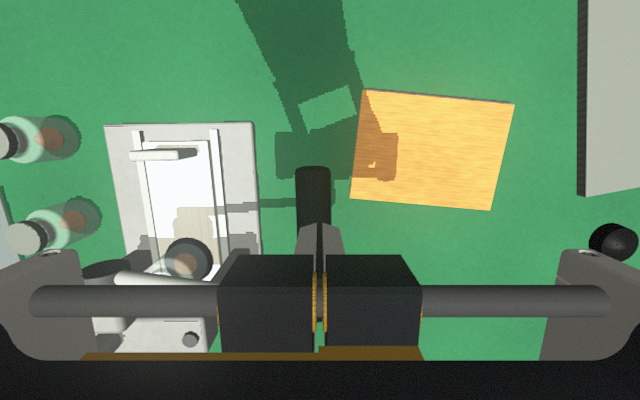

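>>> {"name": "play_rows", "arguments": {"targets": [[[0.011,0.001,0],[0,0,0],0],[[0.022,0.003,0],[0,0,0],0],[[0.033,0.004,0],[0,0,0],0],[[0.044,0.005,0],[0,0,0],0],[[0.055,0.005,0],[0,0,0],0],[[0.066,0.004,0],[0,0,0],0],[[0.077,0.003,0],[0,0,0],0],[[0.088,0.001,0],[0,0,0],0],[[0.099,-0.002,0],[0,0,0],0],[[0.11,-0.005,0],[0,0,0],0]]}}

```text
time_s: 10.7
tool_pos: [0.5792, 0.2546, 0.1695]
tool_rot: [2.262, 1.567, 2.263]
wrist_force: [0.0, 7.2, 9.1]
gripper_width: 0.004
```

Run:
```python
from h import *
s=readout.read_state(); print(s["tool_pos"],s["wrist_force"],s["ft_torque"])
for n in ("scene","wrist"):
    f=vision.grab_frame(n); pickle.dump(f,open(n+"6.pkl","wb"))
crop('scene6',225,170,180,145,4,'c10.png')
cv2.imwrite('pics/w6.png',f['image'])
```

```text
[0.57918291 0.25460055 0.1695103 ] [0.04853834 7.19192369 9.0788424 ] [ 1.52336292 -0.23259379  0.0202304 ]
```

View pics/c10.png

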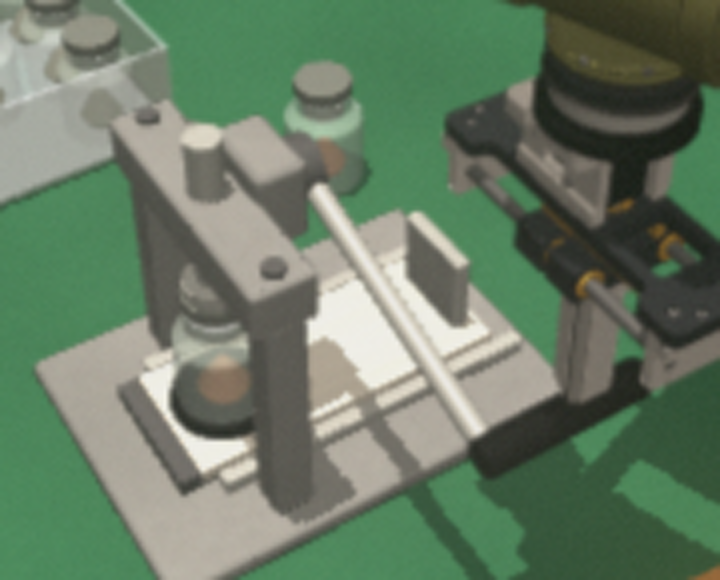

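View pics/w6.png

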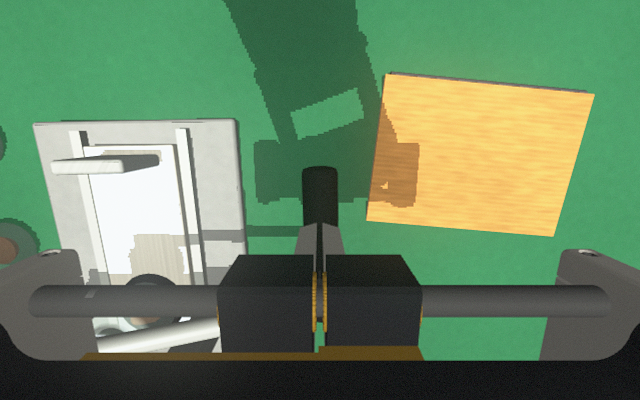

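>>> {"name": "play_rows", "arguments": {"targets": [[[0.004,-0.001,0],[0,0,0],0],[[0.008,-0.002,0],[0,0,0],0],[[0.012,-0.003,0],[0,0,0],0],[[0.015,-0.004,0],[0,0,0],0],[[0.017,-0.005,0],[0,0,0],0],[[0.019,-0.006,0],[0,0,0],0],[[0.021,-0.007,0],[0,0,0],0],[[0.022,-0.0075,0],[0,0,0],0],[[0.023,-0.008,0],[0,0,0],0],[[0.023,-0.008,0],[0,0,0],0]]}}

```text
time_s: 12.05
tool_pos: [0.5792, 0.2474, 0.1483]
tool_rot: [1.849, 1.566, 1.851]
wrist_force: [-3.6, 10.1, 19.5]
gripper_width: 0.003
```

Run:
```python
from h import *
s=readout.read_state(); print(s["tool_pos"],s["wrist_force"],s["ft_torque"])
```

```text
[0.57917844 0.24742303 0.14832897] [-3.63044427 10.13732661 19.5383866 ] [1.88800442e+00 7.77859076e-01 8.51338287e-04]
```

>>> {"name": "play_rows", "arguments": {"targets": [[[0.001,0,0],[0,0,0],0],[[0.0015,0,0],[0,0,0],0],[[0.002,0,0],[0,0,0],0],[[0.0025,0,0],[0,0,0],0],[[0.003,0,0],[0,0,0],0],[[0.003,0,0],[0,0,0],0],[[0.003,0,0],[0,0,0],0],[[0.003,0,0],[0,0,0],0],[[0.003,0,0],[0,0,0],0],[[0.003,0,0],[0,0,0],0]]}}

```text
time_s: 13.3
tool_pos: [0.5793, 0.2473, 0.1475]
tool_rot: [1.551, 1.566, 1.552]
wrist_force: [-12.3, 4.7, 37.1]
gripper_width: 0.007
```

Run:
```python
from h import *
s=readout.read_state(); print(s["tool_pos"],s["wrist_force"],s["ft_torque"])
for n in ("scene","side"):
    f=vision.grab_frame(n); pickle.dump(f,open(n+"7.pkl","wb"))
crop('scene7',225,170,180,145,4,'c11.png')
crop('side7',270,120,140,180,3.3,'c12.png')
```

```text
[0.57933691 0.24728342 0.14750432] [-12.31233564   4.70377557  37.12460171] [ 1.01187665  2.47910676 -0.00538542]
```

View pics/c11.png

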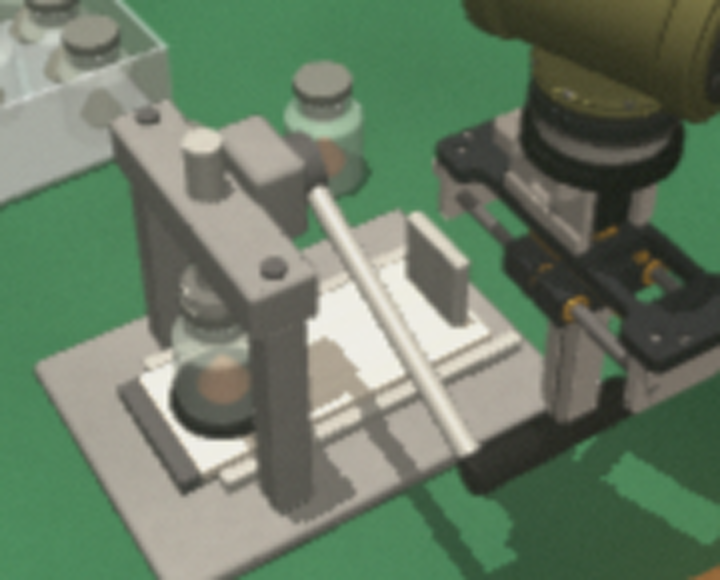

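View pics/c12.png

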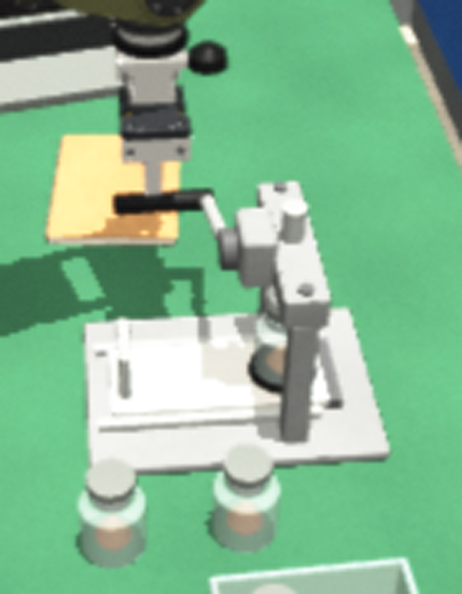

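>>> {"name": "play_rows", "arguments": {"targets": [[[-0.01,0.004,0],[0,0,0],0],[[-0.021,0.009,0],[0,0,0],0],[[-0.032,0.013,0],[0,0,0],0],[[-0.043,0.016,0],[0,0,0],0],[[-0.054,0.018,0],[0,0,0],0],[[-0.065,0.02,0],[0,0,0],0],[[-0.076,0.021,0],[0,0,0],0],[[-0.087,0.021,0],[0,0,0],0],[[-0.098,0.021,0],[0,0,0],0],[[-0.11,0.019,0],[0,0,0],0]]}}

```text
time_s: 14.65
tool_pos: [0.5793, 0.264, 0.2532]
tool_rot: [-3.123, 1.566, -3.123]
wrist_force: [0.0, -2.8, 4.3]
gripper_width: 0.002
```

Run:
```python
from h import *
s=readout.read_state(); print(s["tool_pos"],s["wrist_force"],s["ft_torque"])
f=vision.grab_frame("wrist"); cv2.imwrite('pics/w8.png',f['image'])
```

```text
[0.57929491 0.26403749 0.25316688] [ 0.03564861 -2.82417122  4.27198537] [-0.55448997 -0.12840772  0.04456705]
```

View pics/w8.png

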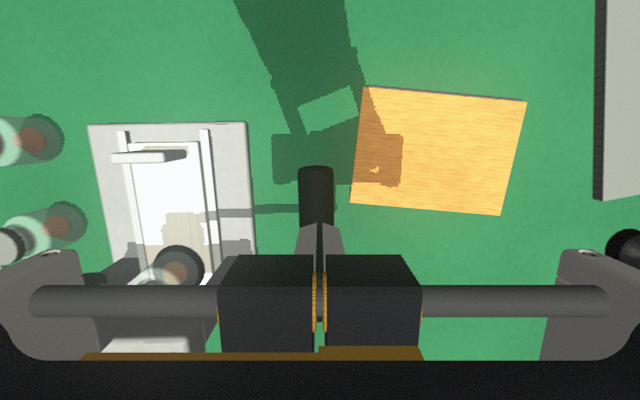

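>>> {"name": "play_rows", "arguments": {"targets": [[[-0.011,-0.001,0],[0,0,0],0],[[-0.022,-0.003,0],[0,0,0],0],[[-0.033,-0.006,0],[0,0,0],0],[[-0.044,-0.01,0],[0,0,0],0],[[-0.054,-0.014,0],[0,0,0],0],[[-0.064,-0.019,0],[0,0,0],0],[[-0.074,-0.025,0],[0,0,0],0],[[-0.084,-0.031,0],[0,0,0],0],[[-0.093,-0.037,0],[0,0,0],0],[[-0.101,-0.043,0],[0,0,0],0]]}}

```text
time_s: 15.95
tool_pos: [0.5798, 0.2207, 0.3539]
tool_rot: [3.137, 1.565, 3.137]
wrist_force: [-0.4, -0.5, 2.0]
gripper_width: 0.005
```

>>> {"name": "play_rows", "arguments": {"targets": [[[-0.006,-0.002,0],[0,0,0],0],[[-0.012,-0.002,0],[0,0,0],0],[[-0.03,-0.002,0],[0,0,0],0],[[-0.06,-0.002,0],[0,0,0],0],[[-0.09,-0.002,0],[0,0,0],0],[[-0.1,-0.002,-0.05],[0,0,0],0],[[-0.1,-0.002,-0.1],[0,0,0],0],[[-0.1,-0.002,-0.15],[0,0,0],0],[[-0.1,-0.002,-0.18],[0,0,0],0],[[-0.1,-0.002,-0.18],[0,0,0],0]]}}

```text
time_s: 17.2
tool_pos: [0.399, 0.2193, 0.4556]
tool_rot: [2.905, 1.566, 2.907]
wrist_force: [0.5, 0.3, 0.3]
gripper_width: 0.004
```

Run:
```python
from h import *
s=readout.read_state(); print(s["tool_pos"],s["wrist_force"],s["time_s"])
for n in ("scene","side"):
    f=vision.grab_frame(n); pickle.dump(f,open(n+"9.pkl","wb"))
    g=pickle.load(open(n+"3.pkl","rb")); d=cv2.absdiff(f["image"],g["image"]).max(2)
    x,y,w,h=((225,170,180,145) if n=="scene" else (270,120,140,180)); print(n,(d[y:y+h,x:x+w]>40).sum())
    print()
crop('scene9',225,170,180,145,4,'c13.png')
crop('side9',270,120,140,180,3.3,'c14.png')
```

```text
[0.39901939 0.21931279 0.45564225] [0.48953011 0.31809617 0.31977711] 17.2
scene 692

side 16
```

View pics/c13.png

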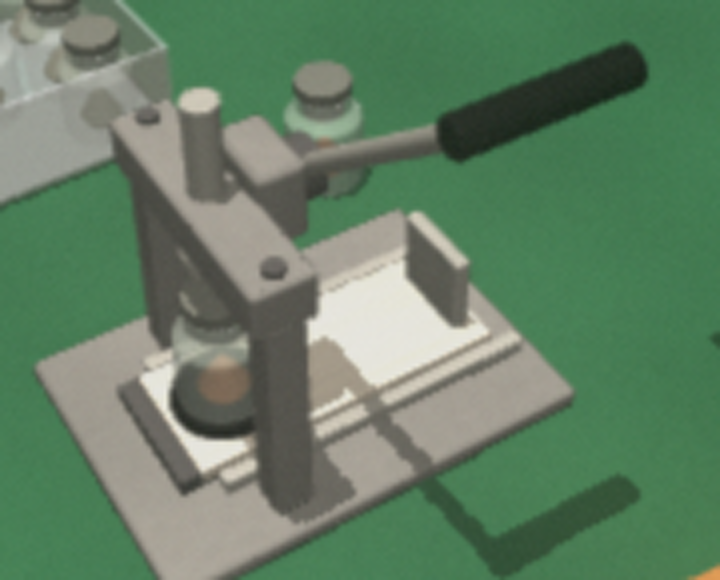

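View pics/c14.png

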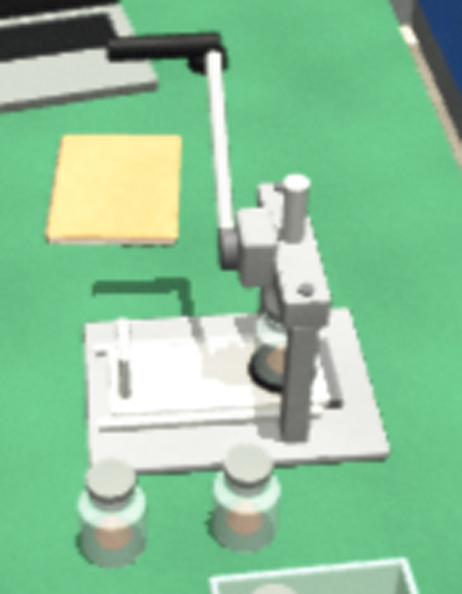

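Run:
```python
from h import *
print(ticket.finish_job())
```

```text
the job is handed in; nothing more can be done
None
```

The jar is closed and the job is handed in, after about 17 s of the 53 s allowed.

- **Carriage:** I pushed it by its tab with closed fingers until it met its stop, with a peak of about 43 N along x at the wrist. The scene picture shows it against the stop bar, and it did not move afterwards.
- **Lever:** I pushed the handle down its arc with the fingertips. At the stop the TCP was at 147.5 mm (about 149 mm expected), and the force rose from 20 to 37 N over less than 1 mm. I then rode the handle back up and cleared it. The last pictures match the pre-swing ones, so the lever is back at rest.
- **Stopper:** The rim gap visible before the swing is gone in the last scene picture. I judged the seating from that and from the lever reaching its stop, and did not measure the height of the stopper. The gripper never touched it.
- **Bystanders:** Both closed jars and the notebook look unmoved in the side view (16 pixels changed in the press area). The arm was clear of everything with no contact force.

**Disagreements:** The scene and side cameras differed by 8 to 12 mm in y. I settled this with a wrist view, whose position for the handle agreed with where the fingers met it. The handle also stuck to the fingertips by friction on the way down, giving up to about 10 N sideways, which caused no slip-off. The push on the tab also gave about 29 N upward at the stop, which I put down to tool tilt and did not check further.

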